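# Connect a copper test piece to the pressure-test header

### The arm

A 6-joint arm with a two-finger parallel gripper is mounted at the origin on the work surface. World frame = base frame: x ahead of the robot, y to its left, z up, the work surface at z = 0. Lengths are in m, angles in rad, forces in N, time in s.
With the tool pointing down it reaches from about 0.35 to 0.775 m from the base axis. Payload 7.3 kg.
Tool frame: the origin (TCP) lies on the mounting face of the last link; the fingertips stand 178 mm ahead of it and the grasp point (between the pads) lies 159 mm ahead of it; z points along the fingers, y is the line along which they close (so a half turn about z gives the same grasp; the last joint's range is limited). The gripper opens to 92 mm and grips with 3 to 60 N. Pads are 19 mm wide; open, the fingers measure 130 mm over their backs; the gripper's body (75 mm by 190 mm) begins 47 mm behind the grasp point.
Start: joints at [-1.377, 0.342, 1.524, -0, 1.275, -0.146], TCP at [0.175, -0.495, 0.405] pointing down, gripper open.
Joint ranges: [-2.53, 2.53], [-0.77, 2.02], [0.04, 2.7], [-1, 4.14], [0.28, 2.66], [-3.11, 3.11]. Speed limits (rad/s): [2.57, 2.57, 3.14, 3.14, 3.14, 3.14].

### API

Orientations are given as a unit quaternion [w, x, y, z].
In Python, from workcell import bot gives the robot as it stands. Calls block until the motion is done:
- bot.move_ptp(position, orientation): joint-space move of the TCP to a pose.
- bot.move_l(position, frame=None, speed=0.15, max_force=None): straight line of the TCP; frame=None keeps the orientation; speed is the mean speed in m/s. With max_force (N) it stops when the force on the tool has changed by that much, and returns True; else False.
- bot.goto_joints(angles): joint-space move.
- bot.command_gripper(opening, grasp_force=None): finger opening in m; grasp_force is the grip in N (None keeps the last); returns when the fingers have stopped.
- bot.sleep(seconds).
- bot.inverse_kinematics(position, orientation): joint angles nearest the present ones, or None.
- bot.capture(name): name is "side" or "top"; returns a dict with "image" (400x640x3 uint8, red, green, blue), "fovy" (degrees; the focal length in pixels is half the picture's height over the tangent of half this angle, whatever the lens; pixels are square), "cx", "cy" (the principal point, pixels), "rvec" (rotation vector, rad) and "tvec" (3), from world to camera coordinates, as OpenCV has them. Camera axes: x right, y down, z forward; pixel columns grow to the right and rows downward; lengths in m; the calibration is good to about 2 mm. A picture is of the moment at which its call begins. There is no depth.
A pose or a line that the arm cannot do raises bot.Unreachable and nothing moves.
- bot.finish_job(): hands the job in; it is judged then, once.
Readings, each from a call of its own:
- bot.current_clock(): time.
- bot.current_q(): joint angles.
- bot.current_joint_vel(): joint speeds.
- bot.current_tau(): joint torques, N m.
- bot.current_tcp_pos(): TCP position.
- bot.current_tcp_rot(): TCP orientation.
- bot.current_contact_force(): force on the tool from outside, world axes, zero at the start.
- bot.current_wrist_torque(): the same for the moment, N m.
- bot.current_opening(): finger opening in m.
- bot.current_grasp_force(): force on a finger pad.
Only numpy, scipy, OpenCV 4.12 (cv2) and the standard library are available. Lean on these libraries where they do the work, as an engineer would, in place of code of your own. Each camera call takes 0.05 s, during which the arm holds its last target. There are 200 camera calls.

### The job

Put the copper test piece with the green band upright into the socket of the brass test header that fits its diameter, and press it firmly through the grip ring until you feel it stop fully home, without ramming it. Only then swing the header's red valve lever fully open and let go, leaving the other test pieces and the things on the bench where they are.

Things in the scene. Friction and masses are not known exactly. Their poses are not given: they have to be found in the camera images.
- piece22_mid (a point): Middle (45 mm up) of the test piece with the green band: a straight copper tube, 22 mm outside diameter, 90 mm tall in all, standing on the bench on its plain, slightly chamfered end; z points up the tube. A brass plug (21 mm diameter, the top 14 mm) closes the upper end, the green band is just below it. 0.10 to 0.17 kg. Once home, 59 to 65 mm of it stand out of the header: grip it 10 to 15 mm above its middle.
- piece22_foot (a point): Centre of the lower, open end face of that piece, 45 mm below its middle.
- piece15_mid (a point): Middle (40 mm up) of a bystander: plugged copper test piece of 15 mm diameter, 80 mm tall, no band, standing on the bench. Leave it standing.
- piece28_mid (a point): Middle (45 mm up) of a bystander: plugged copper test piece of 28 mm diameter, 90 mm tall, no band, standing on the bench. Leave it standing.
- header: Pressure-test header, fixed: brass block 56 (x) by 186 (y) by 62 mm on an 8 mm steel plate (x -42 to 42, y -125 to 175 mm), top face 70 mm above the bench. Origin on the bench under the block's centre; y runs along the row of four upright push-fit sockets from the largest to the smallest and the valve, x across it. A gauge stands at the -y end (y = -118 mm), up to 130 mm above the bench.
- port15 (a point): Centre of the mouth of the 15 mm socket (takes 15 mm tube), in the header's top face, z up; nearest the valve. All bores are 1.2 mm wider than their tube.
- port18 (a point): Centre of the mouth of the 18 mm socket, in the top face. In every socket, 12 mm below the mouth, a grip ring of four sprung steel teeth takes roughly 3 to 9 N to push the tube through and goes on dragging on it, so a tube does not fall home by itself.
- port22 (a point): Centre of the mouth of the 22 mm socket, in the top face. Below the grip ring (see the 18 mm socket) the tube meets a solid stop, 25 to 31 mm below the mouth, felt as a steep rise of force within 1 mm. Home means pressed onto it with 16 to 24 N in all for half a second; more than 30 N spoils the seal.
- port28 (a point): Centre of the mouth of the 28 mm socket, in the top face; nearest the gauge.
- valve_stem (a point): Point on the upright axis of the ball valve's lever, 72 mm above the bench, at the lever's mid height.
- lever_end (a point): Point in the red grip of the valve lever, 85 mm from the stem axis along the lever, at mid height. The red grip is 15 mm wide, 12 mm thick (high) and reaches from 37 to 99 mm from the axis; nothing but the base plate and the bench lies under it.
- valve (a joint): Angle of the valve lever (rad) about the upright stem: 0 shut (lever along the header's +x, square to the row), 1.57 fully open (along the header's +y, in line with the row, away from the sockets), a stop at each end. Opening turns it counter-clockwise seen from above. Stiff (about 0.4 N m, 5 to 6 N at the end); stays where it is left.
- tape_measure: Bystander: yellow tape measure, 66 by 34 by 60 mm.
- elbow: Bystander: brass pipe elbow, about 60 mm.
- tape_roll: Bystander: white roll of sealing tape, 52 mm across, 13 mm high.
- spanner: Bystander: steel spanner, 190 mm long, lying beyond the header.
- screwdriver: Bystander: screwdriver, 200 mm long, lying beyond the valve.
- parts_tray: Bystander: small blue tray, 150 by 100 by 50 mm, at the right.
- stop: The solid tube stop hidden inside the header block, common to the four sockets. Its origin is a fixed point on the block's centre line, 25 mm below the top face; the stop's face itself lies 0 to 6 mm lower than that, differently at each start, and is not measured: it must be felt.

How it is judged:
On the way, in this order (a step that is already met when the one before it is completed fails the run):
1. the banded piece is pressed home in the 22 mm socket: more than 8 N on the stop for 0.25 s (a push of about 13 N, as the grip ring takes its share), valve still shut (z of piece22_foot in the frame of port22 below -0.023 m and horizontal distance between piece22_foot and port22 below 0.004 m and contact force between piece22 and stop above 8 N and value of joint valve below 0.3 rad), for 0.25 s.
2. the valve lever is swung fully open (value of joint valve above 1.4 rad), for 0.2 s.
At the end, for the whole second after the job is handed in: The banded piece stands upright (within 0.1 rad) in the 22 mm socket, its foot at least 23 mm below the mouth and within 4 mm of the socket's axis, released and at rest, after having been pressed onto the stop with more than 8 N; the valve lever stands open beyond 1.4 rad (z of piece22_foot in the frame of port22 below -0.023 m and horizontal distance between piece22_foot and port22 below 0.004 m and angle between the z axis of piece22_mid and the z axis of header, either way round below 0.1 rad and value of joint valve above 1.4 rad and linear speed of piece22 below 0.02 m/s); the robot touches nothing.
It fails at once if the banded piece is rammed: more than 42 N of contact force in all between it and the header (about 8 N of it is the squeeze of the grip ring's teeth) (contact force between piece22 and header above 42 N).
It fails at once if the valve is opened (beyond 0.3 rad) before the piece is in its socket (value of joint valve above 0.3 rad and z of piece22_foot in the frame of port22 above -0.023 m).
It fails at once if another test piece is moved or knocked over (more than 20 mm) (distance of any of piece15_mid, piece28_mid from where it was at the start of the episode above 0.02 m).
It fails at once if a thing lying on the bench is shifted by more than 30 mm (distance of any of tape_measure, elbow, tape_roll, spanner, screwdriver, parts_tray from where it was at the start of the episode above 0.03 m).
It also fails if it takes over 72 s, if anything falls off the work surface, if the arm or the gripper's body presses on something with over 40 N, if the wrist force passes 120 N, or if a joint passes its speed limit or range.

## Working session

There is one attempt and no reset: what is moved stays moved. The work goes in short steps, each a Python script; the robot and the scene stay as the last script left them, time stands still between calls to the robot, and variables do not carry over. Pictures are saved under pics/ and viewed, at most 10 in all, crops included, and the job is handed in when it is done.

```bash
mkdir -p pics; python3 - <<'E'
from workcell import bot
import cv2,pickle
for n in("side","top"):
    c=bot.capture(n);pickle.dump(c,open(f"{n}.pkl","wb"));cv2.imwrite(f"pics/{n}0.png",c["image"][:,:,::-1])
    print(n,c["fovy"],c["cx"],c["cy"],c["rvec"],c["tvec"])
print(bot.current_tcp_rot(),bot.current_clock())
E
```

```text
side 48.19103544096294 319.99051978212515 198.64901423259826 [ 2.39095413 -0.13845951  0.05925609] [-0.5792626   0.02185537  1.20123813]
top 46.35513895647801 317.21652625716223 198.8567551714851 [ 2.19691464 -2.15412374  0.12293414] [-0.11430881  0.60060541  1.39946128]
[-6.93739604e-04  9.85602329e-01  1.69078582e-01 -1.57195132e-05] 0.1
```

View pics/top0.png

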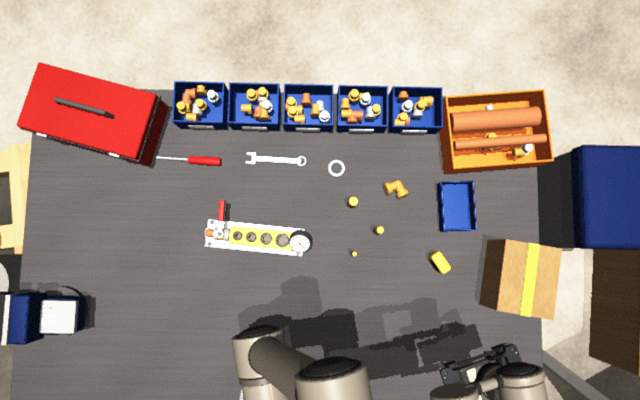

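View pics/side0.png

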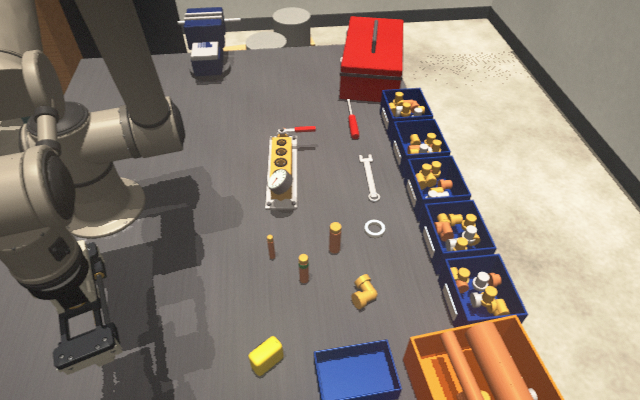

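The top view shows the header at about (258,238), with the lever at (222,210). The pieces are at (353,202), (379,230) and (354,254). In the side view the green-banded piece is at (304,268). I'll zoom in next.

```bash
python3 - <<'E'
import pickle,cv2,numpy as np
t=pickle.load(open("top.pkl","rb"))["image"][:,:,::-1];s=pickle.load(open("side.pkl","rb"))["image"][:,:,::-1]
R=lambda a,w,h:cv2.resize(a,(w,h),interpolation=cv2.INTER_CUBIC)
a=R(t[195:265,198:318],720,420)
cv2.imwrite("pics/a.png",a)
b=np.hstack([R(s[120:215,255:325],420,570),R(s[225:290,260:315],380,570)[:, :]]);cv2.imwrite("pics/b.png",b)
E
```

```text
(no output)
```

View pics/a.png

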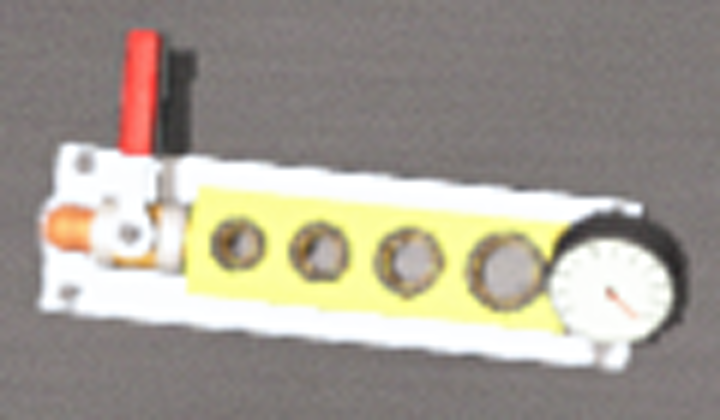

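View pics/b.png

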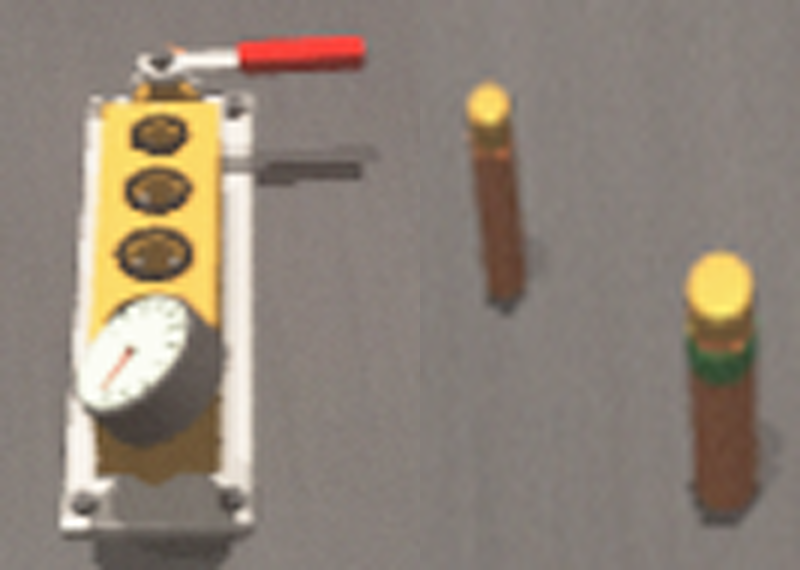

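The top crop shows the 22 mm socket at about (266,238.5) in full-image pixels and the stem at (219.5,233.7). In the side view the 22 mm socket is at (280.7,162) and the banded piece's top disc at (303.4,257.7). I'll refine these with masks and rays.

```bash
cat > h.py <<'E'
import pickle,cv2,numpy as np
def ray(c,u,v):
    R=cv2.Rodrigues(np.array(c["rvec"],float))[0];f=200/np.tan(np.radians(c["fovy"]/2))
    return -R.T@np.array(c["tvec"],float),R.T@np.array([(u-c["cx"])/f,(v-c["cy"])/f,1.])
def onplane(c,u,v,z):
    o,d=ray(c,u,v);return o+d*(z-o[2])/d[2]
def tri(a,pa,b,pb):
    A=np.zeros((3,3));y=np.zeros(3)
    for c,p in((a,pa),(b,pb)):
        o,d=ray(c,*p);d/=np.linalg.norm(d);P=np.eye(3)-np.outer(d,d);A+=P;y+=P@o
    return np.linalg.solve(A,y)
def proj(c,p):
    f=200/np.tan(np.radians(c["fovy"]/2));K=np.array([[f,0,c["cx"]],[0,f,c["cy"]],[0,0,1.]])
    return cv2.projectPoints(np.array([p],float),np.array(c["rvec"],float),np.array(c["tvec"],float),K,None)[0].ravel()
def blobs(c,box,lo,hi,k=6,amin=1):
    u0,v0,u1,v1=box;im=cv2.resize(c["image"][v0:v1,u0:u1],None,fx=k,fy=k,interpolation=cv2.INTER_CUBIC)
    m=cv2.inRange(cv2.cvtColor(im,cv2.COLOR_RGB2HSV),lo,hi)
    cs,h=cv2.findContours(m,cv2.RETR_CCOMP,cv2.CHAIN_APPROX_NONE);out=[]
    for q,hh in zip(cs,h[0]):
        a=cv2.contourArea(q)/k/k
        if a>=amin and len(q)>5:
            e=cv2.fitEllipse(q);M=cv2.moments(q)
            F=lambda x,y:(round((x+.5)/k-.5+u0,2),round((y+.5)/k-.5+v0,2))
            out.append((hh[3]>=0,round(a,1),F(M["m10"]/M["m00"],M["m01"]/M["m00"]),F(*e[0]),np.round(np.array(e[1])/k,1)))
    return out
E
cat > m.py <<'E'
from h import *
t=pickle.load(open("top.pkl","rb"));s=pickle.load(open("side.pkl","rb"))
Y=((15,70,120),(40,255,255))
for n,c,z,box,lo,hi in[("top hdr",t,.07,(225,218,300,260),*Y),("side hdr",s,.07,(265,130,300,172),*Y),
 ("top pcs",t,.09,(345,192,390,262),*Y),("side pcs",s,.09,(262,220,345,285),(15,150,190),(40,255,255)),
 ("top red",t,.072,(212,195,232,226),(0,150,100),(8,255,255)),("side red",s,.072,(285,122,322,135),(0,150,100),(8,255,255))]:
    print(n)
    for b in blobs(c,box,lo,hi,amin=4):print(b,onplane(c,*b[2],z)[:2].round(4))
print("stem top",onplane(t,219.3,233.5,.075),"side",onplane(s,281.6,130.2,.075))
print("tri22",tri(t,(265.8,238.3),s,(280.4,161.9)),"tri15",tri(t,(237.2,235.3),s,(281.1,141.8)))
E
python3 m.py
```

```text
top hdr
(np.False_, 953.0, (256.61, 237.38), (257.62, 237.49), array([20., 72.])) [0.481  0.0745]
(np.True_, 7.1, (261.94, 240.97), (262.37, 240.44), array([3.1, 6.5])) [0.4708 0.0585]
(np.True_, 52.2, (266.36, 238.05), (266.27, 237.8), array([7.8, 9.9])) [0.4796 0.0457]
(np.True_, 43.0, (251.82, 237.21), (251.74, 237.26), array([6.7, 8.4])) [0.4812 0.0886]
(np.True_, 22.7, (238.27, 234.97), (238.23, 235.03), array([5.3, 6. ])) [0.4871 0.1287]
(np.True_, 9.1, (234.17, 235.14), (236.64, 235.08), array([6.8, 7.6])) [0.4863 0.1407]
side hdr
(np.False_, 22.1, (280.21, 160.86), (280.3, 161.36), array([5.1, 9. ])) [0.4795 0.0519]
(np.False_, 724.8, (281.13, 153.25), (281.06, 154.11), array([24. , 42.7])) [0.4838 0.0829]
(np.True_, 83.8, (280.32, 162.06), (280.32, 162.07), array([ 8.7, 12.3])) [0.4795 0.047 ]
(np.True_, 44.8, (280.68, 151.76), (280.8, 151.54), array([7.1, 9.7])) [0.4829 0.0894]
(np.True_, 34.9, (281.06, 142.54), (281.1, 142.33), array([6.1, 8.7])) [0.4863 0.129 ]
top pcs
(np.False_, 27.2, (354.01, 253.46), (354.01, 253.46), array([5.8, 6. ])) [ 0.4396 -0.2117]
(np.False_, 5
[... 287 characters left out ...]
(337.78, 228.75), (337.63, 228.74), array([1.7, 5.5])) [ 0.5988 -0.2182]
(np.False_, 4.6, (331.3, 228.01), (331.32, 227.88), array([1.8, 4.5])) [ 0.5842 -0.2143]
top red
(np.False_, 101.2, (220.93, 210.0), (220.91, 210.16), array([ 5.7, 25.1])) [0.5597 0.1822]
(np.True_, 17.1, (221.14, 213.94), (221.14, 214.09), array([ 2.2, 10.6])) [0.548  0.1811]
(np.True_, 5.9, (221.78, 204.58), (221.81, 204.47), array([1.3, 7. ])) [0.5758 0.1803]
side red
(np.False_, 90.7, (304.64, 128.4), (304.55, 128.41), array([ 5.1, 25.1])) [0.559 0.183]
stem top [0.49019088 0.1836395  0.075     ] side [0.49101153 0.17844725 0.075     ]
tri22 [0.47928403 0.04732082 0.07025653] tri15 [0.48629145 0.13172595 0.07041353]
```

```bash
cat >> h.py <<'E'
def quat(phi): # tool down, closing line (tool y) at angle phi in the world xy plane
    a=(phi+np.pi/2)/2;return [0,np.cos(a),np.sin(a),0]
E
python3 - <<'E'
from h import *
from workcell import bot
s=pickle.load(open("side.pkl","rb"))
p=onplane(s,303.4-.4,257.7-.4,.09)[:2];print("side piece",p)
P=(p+[.5106,-.2862])/2
for phi in(-.083,np.pi-.083):
    for xy in(P,(.4795,.047)):print(phi,bot.inverse_kinematics([*xy,.25],quat(phi)))
for phi in(-.083+np.pi/2,-.083-np.pi/2):
  for a,xy in((0,(.566,.178)),(1.6,(.496,.26))):print("lever",phi,bot.inverse_kinematics([*xy,.236],quat(phi+a)))
E
```

```text
side piece [ 0.51135093 -0.28914897]
-0.083 [-6.43422515e-01  6.10068437e-01  1.54340036e+00 -4.44089210e-16
  9.88123857e-01 -5.60422515e-01]
-0.083 [-6.15382395e-02  4.56514703e-01  1.84185083e+00 -4.44089210e-16
  8.43227122e-01  2.14617605e-02]
3.058592653589793 [-6.43422515e-01  6.10068437e-01  1.54340036e+00 -4.44089210e-16
  9.88123857e-01  2.58117014e+00]
3.058592653589793 None
lever 1.4877963267948966 [ 1.75571271e-01  6.38747057e-01  1.53379925e+00 -4.44089210e-16
  9.69046346e-01 -1.31222506e+00]
lever 1.4877963267948966 [ 3.45962729e-01  5.89675239e-01  1.63399301e+00 -4.44089210e-16
  9.17924404e-01 -2.74183360e+00]
lever -1.6537963267948965 [ 1.75571271e-01  6.38747057e-01  1.53379925e+00 -4.44089210e-16
  9.69046346e-01  1.82936760e+00]
lever -1.6537963267948965 [ 3.45962729e-01  5.89675239e-01  1.63399301e+00 -4.44089210e-16
  9.17924404e-01  3.99759056e-01]
```

```bash
python3 - <<'E'
from h import *
from workcell import bot
q=quat(-.083);X,Y=.511,-.2877
bot.command_gripper(.06)
bot.move_ptp([X,Y,.32],q)
print("stop",bot.move_l([X,Y,.216],speed=.12,max_force=8))
bot.command_gripper(0,grasp_force=45)
print(bot.current_opening(),bot.current_grasp_force(),bot.current_tcp_pos())
bot.move_l([X,Y,.39],speed=.2);print("lifted",bot.current_contact_force())
bot.move_ptp([.4795,.047,.38],q);bot.move_l([.4795,.047,.306],speed=.1)
bot.sleep(.3)
print(bot.current_opening(),bot.current_contact_force(),bot.current_tcp_pos(),bot.current_clock())
for n in("side","top"):
    c=bot.capture(n);pickle.dump(c,open(f"{n}2.pkl","wb"))
s=c=pickle.load(open("side2.pkl","rb"))
cv2.imwrite("pics/c.png",cv2.resize(s["image"][90:190,235:335,::-1],(600,600),interpolation=cv2.INTER_CUBIC))
print(proj(s,[.4795,.047,.09]),proj(s,[.4795,.047,.07]))
E
```

```text
stop False
0.02128634931662072 44.991384744644165 [ 0.51104188 -0.28771865  0.21608696]
lifted [-0.28918292 -0.43219215 -1.41131149]
0.02101437179213714 [ 0.10707451  0.77424102 -1.55530529] [0.47954387 0.04701906 0.30637132] 7.5167
[279.87177688 156.57340354] [280.32742414 162.05849517]
```

View pics/c.png

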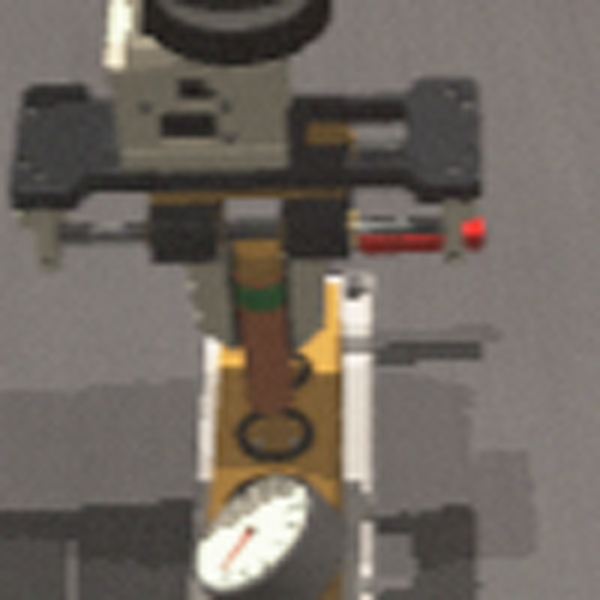

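The side crop shows the held piece's foot with its bottom arc at about (279.4,158.3), just short of the 22 mm socket at (280.5,161.8). I'll measure that offset with a copper mask.

```bash
cat > foot.py <<'E'
from h import *
import sys
def foot(c,xy,zf,top=False):
    # copper is redder in hue than the brass: column-wise extents in the rows above the foot
    u0,v0=265,130;k=6
    im=cv2.resize(c["image"][v0:172,u0:300],None,fx=k,fy=k,interpolation=cv2.INTER_CUBIC)
    h=cv2.cvtColor(im,cv2.COLOR_RGB2HSV);m=cv2.inRange(h,(0,70,40),(13,255,200))
    n,l,st,ce=cv2.connectedComponentsWithStats(m);i=1+np.argmax(st[1:,4]);q=l==i
    ys=np.where(q.any(1))[0];yb=ys[-1];F=lambda x,o:(x+.5)/k-.5+o
    rows=[]
    for y in range(yb-50,yb-18,6):
        x=np.where(q[y])[0];rows.append((round(F(y,v0),2),round(F(x[0],u0),2),round(F(x[-1],u0),2)))
    cols=np.where(q.any(0))[0]
    mid=(rows[-1][1]+rows[-1][2])/2
    xm=int((mid+.5-u0)*k);yb=max(np.where(q[:,xm])[0])
    print("mask bottom v",F(yb,v0),"rows",rows)
    # expected silhouette for a tube at xy with foot zf
    g=np.linspace(0,2*np.pi,60);r=.011
    P=np.array([proj(c,[xy[0]+r*np.cos(a),xy[1]+r*np.sin(a),zf]) for a in g])
    print("expected bottom v",P[:,1].max(),"u",P[:,0].min(),P[:,0].max(),"centre",proj(c,[*xy,zf]),"centre 20mm up",proj(c,[*xy,zf+.02]))
if __name__=="__main__":
    foot(pickle.load(open("side2.pkl","rb")),(.4795,.047),.0903)
E
python3 foot.py
```

```text
mask bottom v 158.25 rows [(150.58, np.float64(275.75), np.float64(282.92)), (151.58, np.float64(275.75), np.float64(283.25)), (152.58, np.float64(275.42), np.float64(283.58)), (153.58, np.float64(275.75), np.float64(284.08)), (154.58, np.float64(276.25), np.float64(283.25)), (155.58, np.float64(275.75), np.float64(283.25))]
expected bottom v 159.2366473224666 u 275.77592613142644 283.9465556938286 centre [279.8648578 156.4901115] centre 20mm up [279.39782144 150.86791777]
```

```bash
python3 - <<'E'
from h import *
from workcell import bot
X,Y=.4795,.047
bot.move_l([X,Y-.0015,.292],speed=.05);bot.sleep(.2)
b=bot.current_contact_force();m0=bot.current_wrist_torque();print("base",b,m0)
for dx,dy in((0,-.0015),(0,-.003),(0,0),(.0012,-.0015),(-.0012,-.0015),(.0012,-.003),(-.0012,-.003),(0,-.0045)):
    bot.move_l([X+dx,Y+dy,.289],speed=.04)
    hit=bot.move_l([X+dx,Y+dy,.279],speed=.012,max_force=4)
    p=bot.current_tcp_pos();print(dx,dy,hit,"foot",p[2]-.216,(bot.current_contact_force()-b).round(2),(bot.current_wrist_torque()-m0).round(3),bot.current_clock())
    if p[2]-.216<.0645:break
E
```

```text
base [ 0.65554287 -0.11062963 -1.8003498 ] [-0.00650879 -0.09175968 -0.03519795]
0 -0.0015 True foot 0.06775806792147712 [ 1.23  1.58 -0.81] [ 0.318 -0.484  0.058] 9.0083
0 -0.003 True foot 0.06967205818737873 [-1.21 -0.34  5.74] [-0.023  0.051  0.024] 9.7417
0 0 False foot 0.06313445189174358 [2.57 0.25 0.42] [-0.179 -0.778  0.001] 11.0
```

```bash
cat > adj.py <<'E'
from h import *
from workcell import bot
b=np.array([.6555,-.1106,-1.8003])
def F():return np.array(bot.current_contact_force())-b
def relax(n=4,tol=.7):
    for _ in range(n):
        f=F();p=np.array(bot.current_tcp_pos())
        if np.hypot(*f[:2])<tol:break
        d=np.clip(f[:2]*.00012,-.0004,.0004);bot.move_l([*(p[:2]+d),p[2]],speed=.01);bot.sleep(.1)
    print("relax",f.round(2),p.round(5),bot.current_clock())
E
python3 - <<'E'
from adj import *
relax(6)
E
```

```text
relax [0.1  0.21 0.85] [0.4803  0.04686 0.27902] 12.05
```

```bash
python3 - <<'E'
from adj import *
for z in(.274,.270,.266,.2635):
    p=bot.current_tcp_pos();h=bot.move_l([p[0],p[1],z],speed=.012,max_force=12)
    print(z,h,"foot",bot.current_tcp_pos()[2]-.216,F().round(2));relax(3)
    if h:break
E
```

```text
0.274 False foot 0.057920253031477714 [ 0.58 -0.19  0.19]
relax [ 0.58 -0.19  0.19] [0.48037 0.04687 0.27392] 12.625
0.27 False foot 0.05363231696468604 [ 1.74 -1.08 -1.03]
relax [ 0.38 -0.12  0.32] [0.48044 0.04674 0.26951] 13.4583
0.266 False foot 0.04982958361146858 [ 1.11 -0.31  0.64]
relax [0.13 0.52 1.83] [0.48058 0.04667 0.26577] 14.2583
0.2635 False foot 0.047276645317268634 [ 1.63 -0.39  0.04]
relax [-0.65  0.05  1.55] [0.48075 0.04663 0.26324] 14.95
```

```bash
python3 - <<'E'
from adj import *
print(bot.current_opening(),bot.current_grasp_force())
s=bot.capture("side")
cv2.imwrite("pics/d.png",cv2.resize(s["image"][90:190,235:335,::-1],(600,600),interpolation=cv2.INTER_CUBIC))
E
```

```text
0.021181621903074682 44.98888850212097
```

View pics/d.png

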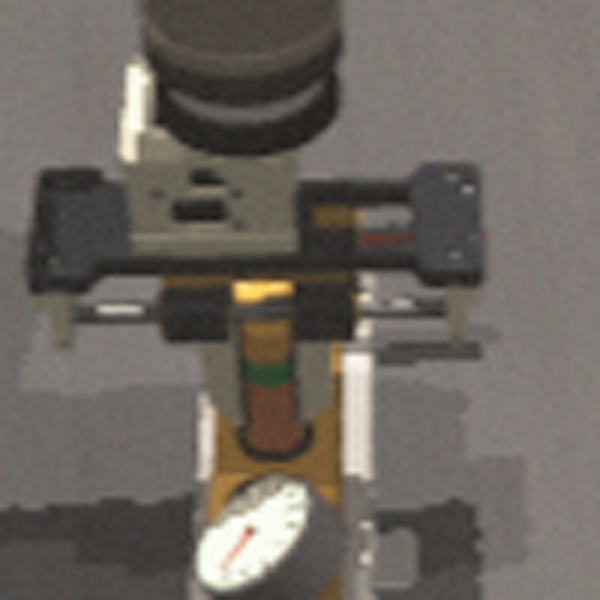

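The crop shows the tube standing in the 22 mm socket at (275,435), with the gripper clear. Next I press it down slowly.

```bash
python3 - <<'E'
from adj import *
p=bot.current_tcp_pos()
h=bot.move_l([p[0],p[1],.252],speed=.006,max_force=9)
bot.sleep(.1);print(h,"foot",bot.current_tcp_pos()[2]-.216,F().round(2),bot.current_clock())
if h:
  for i in range(25):
    f=F()
    if f[2]>18:break
    p=bot.current_tcp_pos();z=(p[2] if i==0 else z)-(.0003 if f[2]<14 else .00015)
    if z<.2505:break
    bot.move_l([p[0],p[1],z],speed=.005);bot.sleep(.08)
    print(round(p[2]-.216,5),F().round(2))
  bot.sleep(.8);print(F().round(2),bot.current_tcp_pos(),bot.current_clock())
E
```

```text
True foot 0.04156114583461121 [-1.47  0.8   6.7 ] 16.1667
0.04156 [-1.93 -0.1   8.16]
0.04155 [-2.86 -0.11 10.98]
0.04153 [-2.74 -0.05 14.23]
0.0415 [-3.53  0.14 15.25]
0.04151 [-4.45  0.16 17.9 ]
0.0415 [-3.75 -0.28 18.29]
[-4.9   0.45 18.08] [0.48077306 0.04668739 0.2574736 ] 18.9667
```

```bash
cat > lev.py <<'E'
from adj import *
S=np.array([.491,.185]);r=.075;Z=.236
def pose(a):return [*(S+r*np.array([np.cos(a),np.sin(a)])),Z],quat(a-np.pi/2)
E
python3 - <<'E'
from lev import *
bot.command_gripper(.05);p=bot.current_tcp_pos();bot.sleep(.1)
bot.move_l([p[0],p[1],.40],speed=.15);print("free",bot.current_contact_force())
bot.command_gripper(.031)
p,q=pose(-.04);bot.move_ptp([p[0],p[1],.32],q)
h=bot.move_l(p,speed=.08,max_force=6);print(h,bot.current_tcp_pos(),bot.current_contact_force(),bot.current_opening())
c=bot.capture("side");cv2.imwrite("pics/e.png",cv2.resize(c["image"][80:200,235:355,::-1],(600,600),interpolation=cv2.INTER_CUBIC))
print(bot.current_clock())
E
```

```text
free [-0.97885802 -0.03521707 -0.02806338]
False [0.56615491 0.18206244 0.23660598] [1.18436933 0.1011637  0.987107  ] 0.031070474245007623
24.2167
```

View pics/e.png

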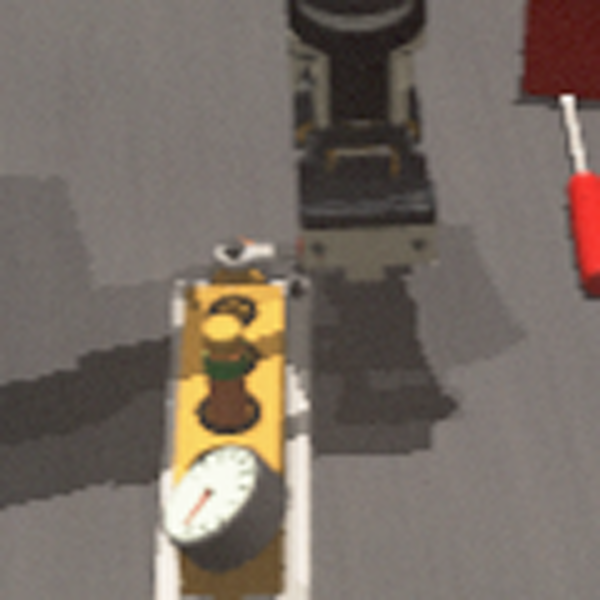

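The banded piece stands upright in its socket at about (230,370) in the crop, and the gripper straddles the lever at (365,240). Now I swing the lever open.

```bash
python3 - <<'E'
from lev import *
f0=np.array(bot.current_contact_force())
for a in np.r_[np.arange(.06,1.5,.1),np.arange(1.5,1.72,.03)]:
    p,q=pose(a);h=bot.move_l(p,frame=q,speed=.05,max_force=25)
    f=np.array(bot.current_contact_force())-f0;t=np.array([-np.sin(a),np.cos(a)]);n=np.array([np.cos(a),np.sin(a)])
    print(round(a,2),h,"tang %.1f rad %.1f z %.1f"%(f[:2]@t,f[:2]@n,f[2]))
    if h or (a>1.45 and -f[:2]@t>14):break
bot.sleep(.4);print(bot.current_tcp_pos(),bot.current_clock())
E
```

```text
0.06 False tang -0.1 rad -0.5 z 0.9
0.16 False tang -2.0 rad -1.8 z 2.7
0.26 False tang -2.0 rad -2.1 z 1.4
0.36 False tang -2.4 rad -2.8 z 1.5
0.46 False tang -1.3 rad -2.6 z 1.6
0.56 False tang -1.6 rad -1.4 z 1.0
0.66 False tang -0.9 rad -1.4 z 0.1
0.76 False tang -1.0 rad -2.0 z 0.6
0.86 False tang -0.3 rad -1.5 z 0.3
0.96 False tang -1.8 rad -1.6 z -0.1
1.06 False tang -1.5 rad -2.1 z 0.8
1.16 False tang -0.3 rad -2.3 z 1.2
1.26 False tang -1.1 rad -1.9 z 0.6
1.36 False tang -0.7 rad -2.2 z 1.4
1.46 False tang -0.6 rad -1.5 z 1.0
1.5 False tang -1.6 rad -2.5 z 1.0
1.53 False tang -2.9 rad -2.4 z 1.5
1.56 False tang -2.9 rad -2.8 z 0.6
1.59 False tang -5.2 rad -4.2 z -0.1
1.62 False tang -12.7 rad -5.6 z -5.6
1.65 False tang -19.3 rad -9.1 z -10.5
[0.48861789 0.25904885 0.23636105] 30.6167
```

```bash
python3 - <<'E'
from lev import *
p,q=pose(1.55);bot.move_l(p,frame=q,speed=.05)
bot.command_gripper(.045);bot.move_l([p[0],p[1],.40],speed=.15)
bot.goto_joints([-1.377,.342,1.524,0,1.275,-.146]);bot.sleep(.3)
t=bot.capture("top");s=bot.capture("side")
for c,box in((t,(185,195,235,240)),(s,(260,95,322,140))):
    for b in blobs(c,box,(0,150,100),(8,255,255),amin=10):print(b,onplane(c,*b[2],.072))
R=lambda a:cv2.resize(a[:,:,::-1],(390,390),interpolation=cv2.INTER_CUBIC)
cv2.imwrite("pics/f.png",np.hstack([R(t["image"][180:270,180:270]),R(s["image"][100:190,240:330])]));print(bot.current_clock())
E
```

```text
(np.False_, 98.6, (195.56, 230.96), (195.6, 230.97), array([ 5.6, 25.1])) [0.49636363 0.25419197 0.072     ]
(np.False_, 56.8, (281.99, 115.08), (281.98, 115.12), array([ 5.1, 15.3])) [0.49654178 0.25522156 0.072     ]
35.9333
```

View pics/f.png

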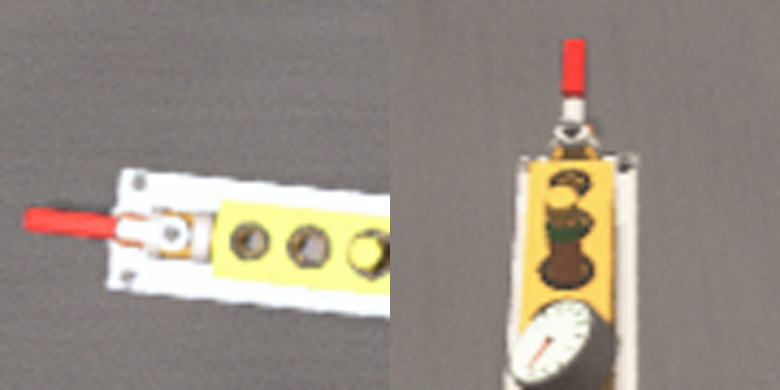

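The lever now lies along the row at full-image pixel (195.6,231), which matches the header's +y direction. The banded piece stands upright in the 22 mm socket.

```bash
python3 -c "
from workcell import bot
print(bot.finish_job())"
```

```text
the job is handed in; nothing more can be done
None
```

The job is handed in (no verdict returned): the green-banded piece is in the 22 mm socket, pressed onto the stop at about 18 N and 28.5 mm deep, the valve lever was then swung to its open stop and released, and the arm is clear.

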